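# Empty the rinsing pot into the parts tray

### The job

Four brass spring barrels are still in the steel rinsing pot, deep in its wooden stand. Lift the pot out with the barrels in it, stand it on the round cork mat and let go; then take a fresh hold clearly lower down, around its middle, tip all four barrels out into the wooden parts tray, and stand the empty pot upright on the cork mat again, wholly on it. Do not shift the other things on the bench.

Things in the scene. Friction and masses are not known exactly. Their poses are not given: they have to be found in the camera images.
- pot: straight-sided open round steel pot, 58 mm outer diameter, 51 mm inner, 85 mm tall, wall 3.5 mm, bottom 5 mm thick, about 0.34 kg with the barrels; origin at the centre of its underside, z up out of its mouth; at first it stands in the well of the wooden stand with only its top 20 mm showing to grip
- pot_rim (a point): centre of the pot's mouth, level with its rim, 85 mm above the pot's origin
- stand: fixed square wooden block, 130 x 130 x 71 mm, with a 66 mm round well, 65 mm deep, in the middle of its top; origin at the centre of its underside
- stand_top (a point): middle of the well's mouth, level with the top of the stand (71 mm above the table)
- mat: fixed round cork mat, 130 mm diameter, 4 mm thick, flat on the table; origin at the centre of its underside
- tray: fixed open light wooden parts tray, 200 mm along its x, 160 mm along its y, 40 mm high, walls and floor 6 mm; origin at the centre of its underside
- barrel0: brass spring barrel of a clock: a short plain drum, 21 mm diameter, 16 mm long; origin at its centre, z along its axis; at first inside the pot
- barrel1: brass spring barrel of a clock: a short plain drum, 21 mm diameter, 16 mm long; origin at its centre, z along its axis; at first inside the pot
- barrel2: brass spring barrel of a clock: a short plain drum, 21 mm diameter, 16 mm long; origin at its centre, z along its axis; at first inside the pot
- barrel3: brass spring barrel of a clock: a short plain drum, 21 mm diameter, 16 mm long; origin at its centre, z along its axis; at first inside the pot
- oiler: bystander: small amber oil bottle with red cap, 32 mm dia, 55 mm tall; origin at its underside
- driver: bystander: screwdriver lying flat, 160 mm long, origin near its middle, x along it
- rosette: bystander: turned dark wooden button, 64 mm dia, 20 mm high; origin at its underside
- bezel: bystander: dark wooden ring lying flat, 110 mm outer dia, 80 mm inner, 16 mm high; origin at its underside
- jar: bystander: small glass jar with green lid, 48 mm dia, 50 mm tall; origin at its underside
- spool: bystander: copper spool standing on end, 36 mm dia, 30 mm tall; origin at its underside

How it is judged:
On the way, in this order (a step that is already met when the one before it is completed fails the run):
1. the pot stands upright and wholly on the cork mat, released, with all four barrels in it (angle between pot's own z axis and vertical below 0.1 rad and horizontal distance between pot and mat below 0.036 m and z of pot in the frame of mat between -0.002 and 0.009 m and contact force between the fingers and pot below 0.1 N and linear speed of pot below 0.03 m/s and distance between each of barrel0, barrel1, barrel2, barrel3 and pot below 0.085 m), for 0.2 s.
2. the pot is tipped by more than 45 degrees, held with the grip (TCP) at least 10 mm below its rim (angle between pot's own z axis and vertical above 0.785 rad and z of the grasp point in the frame of pot below 0.075 m and contact force between the fingers and pot above 1 N), for 0.05 s.
3. all four barrels lie inside the parts tray (x of barrel0 in the frame of tray between -0.095 and 0.095 m and y of barrel0 in the frame of tray between -0.075 and 0.075 m and z of barrel0 in the frame of tray between 0 and 0.045 m and x of barrel1 in the frame of tray between -0.095 and 0.095 m and y of barrel1 in the frame of tray between -0.075 and 0.075 m and z of barrel1 in the frame of tray between 0 and 0.045 m and x of barrel2 in the frame of tray between -0.095 and 0.095 m and y of barrel2 in the frame of tray between -0.075 and 0.075 m and z of barrel2 in the frame of tray between 0 and 0.045 m and x of barrel3 in the frame of tray between -0.095 and 0.095 m and y of barrel3 in the frame of tray between -0.075 and 0.075 m and z of barrel3 in the frame of tray between 0 and 0.045 m), for 0.2 s.
At the end, for the whole second after the job is handed in: The pot stands upright (within 6 degrees) on the cork mat, its axis within 36 mm of the mat's centre, released and at rest, and all four barrels lie at rest inside the parts tray (all of step 3 and angle between pot's own z axis and vertical below 0.1 rad and horizontal distance between pot and mat below 0.036 m and z of pot in the frame of mat between -0.002 and 0.009 m and contact force between the fingers and pot below 0.1 N and linear speed of pot below 0.03 m/s and linear speed of each of barrel0, barrel1, barrel2, barrel3 below 0.05 m/s); the robot touches nothing.
It fails at once if a bystander (oil bottle, screwdriver, wooden button, wooden ring, jar or spool) is shifted by more than 30 mm (distance of any of oiler, driver, rosette, bezel, jar, spool from where it was at the start of the episode above 0.03 m).
It also fails if it takes over 64 s, if anything falls off the work surface, if the arm or the gripper's body presses on something with over 40 N, if the wrist force passes 120 N, or if a joint passes its speed limit or range.

### The arm

A 7-joint arm with a two-finger parallel gripper is mounted at the origin on the work surface. World frame = base frame: x ahead of the robot, y to its left, z up, the work surface at z = 0. Lengths are in m, angles in rad, forces in N, time in s.
With the tool pointing down it reaches from about 0.4 to 0.875 m from the base axis. Payload 6.5 kg.
Tool frame: the origin (TCP) lies between the finger pads, 19 mm behind the fingertips; this is the grasp point; z points along the fingers, y is the line along which they close (so a half turn about z gives the same grasp; the last joint's range is limited). The gripper opens to 85 mm and grips with 20 to 120 N. Pads are 22 mm wide; open, the fingers measure 114 mm over their backs; the gripper's body (76 mm by 85 mm) begins 54 mm behind the grasp point. The pads swing forward as they close: fully open they stand 13 mm farther back than shut.
Start: joints at [1.252, 0.536, -0.004, 1.538, 0.003, 1.067, -0.071], TCP at [0.163, -0.629, 0.25] pointing down, gripper open.
Joint ranges: [-2.7, 2.7], [-0.37, 2.16], [-1.27, 1.26], [0.24, 2.4], [-1.31, 4.45], [0.19, 1.91], [-2.76, 2.76]. Speed limits (rad/s): [2.39, 2.39, 3.14, 3.14, 3.14, 3.14, 3.14].

### API

Orientations are given as a unit quaternion [w, x, y, z].
In Python, from rig import arm gives the robot as it stands.
- The arm moves only by the shell command python3 -m jog 'ROWS'. ROWS is JSON, a list that holds one entry, the list of rows, each a list of 7 numbers: the shift along the tool's x, y, z in mm, then the turn, a rotation vector about the tool's x, y, z in units of 6 degrees (1.0 is 6 degrees), then the opening in per cent of the stroke, from 0 (shut) to 100 (fully open). A call has 1 to 20 rows; each row is the pose to reach, as a shift and turn from the pose commanded when the call began, along the tool's axes at that moment; what a row does not reach only later rows make up. A row lasts 1/12 s, in which the tool goes at most 41.7 mm and 7.16 degrees, less where a joint would pass 70% of its speed; a pose out of reach is approached as far as the arm can. A call with a gripper value outside its range is refused whole. The fingers move at their own pace and stop on an object; the grip force is fixed at half the most. Time passes only in rows, so rows that repeat a pose let the fingers close. It gives the time, the measured TCP pose, the force, the opening and the grip force at its end, in the units of the state.
- arm.get_obs(): the state, without advancing time (a new reading comes with each control period).
- arm.read_camera(name): name is "scene" or "top" or "wrist"; returns the picture (480x640x3 uint8, red, green, blue); there is no depth.
- arm.camera_params(name): a dict with "vertical_fov" (degrees; the focal length in pixels is half the picture's height over the tangent of half this angle, whatever the lens; pixels are square), "cx", "cy" (the principal point, pixels), "rvec" (rotation vector, rad) and "tvec" (3), from world to camera coordinates, as OpenCV has them. Camera axes: x right, y down, z forward; pixel columns grow to the right and rows downward; lengths in m; the calibration is good to about 2 mm. A picture is of the moment at which its call begins: read the wrist's pose just before it. camera_params takes no time and is no camera call; for the wrist camera it gives the pose at the moment of the call.
- arm.hand_in(): hands the job in; it is judged then, once.
The state is a dict: "time": time; "joint_pos": joint angles; "qvel": joint speeds; "effort": joint torques, N m; "position": TCP position; "eef_rot": TCP orientation; "contact_force": force on the tool from outside, world axes, zero at the start; "wrist_torque": the same for the moment, N m; "finger_gap": opening from 0.0 (shut) to 1.0 (fully open); "grasp_force": force on a finger pad.
Only numpy, scipy, OpenCV 4.12 (cv2) and the standard library are available. Lean on these libraries where they do the work, as an engineer would, in place of code of your own. Each camera call takes 0.05 s, during which the arm holds its last target. There are 200 camera calls.

## Working session

There is one attempt and no reset: what is moved stays moved. The work goes in short steps, Python scripts to look and compute and a shell command to move; the robot and the scene stay as the last step left them, time stands still between calls to the robot, and variables do not carry over. Pictures are saved under pics/ and viewed, at most 10 in all, crops included, and the job is handed in when it is done.

```bash
ls; mkdir -p pics; python3 - <<'E'
from rig import arm
import cv2
o=arm.get_obs();print(o)
for n in("top","scene"):
    print(n,arm.camera_params(n));cv2.imwrite(f"pics/{n}0.png",arm.read_camera(n)[:,:,::-1])
E
```

```text
pics
{'time': 0.0, 'joint_pos': array([ 1.25181404,  0.53719421, -0.00444209,  1.53888472,  0.00263025,
        1.0672811 , -0.07122605]), 'qvel': array([ 1.05283645e-03, -1.21367181e-03,  1.08838118e-03, -1.12537128e-03,
       -5.26852011e-04,  1.61462513e-03, -1.80231008e-05]), 'effort': array([-7.23690300e-05, -5.83411753e+01,  1.04851037e+00, -2.59102857e+01,
        1.22175948e-02,  9.68278851e-03,  4.47309517e-06]), 'position': array([ 0.1623914 , -0.62876458,  0.24909034]), 'eef_rot': array([-8.60862568e-04,  9.92018878e-01,  1.26086358e-01, -1.86900439e-04]), 'contact_force': array([-0.36890807,  0.17986226, -0.55957587]), 'wrist_torque': array([ 0.01616403, -0.0127966 ,  0.00633386]), 'grasp_force': 0.0, 'finger_gap': 0.9995565803850099}
top {'vertical_fov': 54.187054225556, 'cx': 316.5275511265159, 'cy': 243.57773747604455, 'rvec': array([ 2.18375386, -2.12864774,  0.1309663 ]), 'tvec': array([0.00085685, 0.5977769 , 0.79589015])}
scene {'vertical_fov': 54.06286148174604, 'cx': 319.79092076041314, 'cy': 241.86338523057947, 'rvec': array([ 1.60817311,  1.98309291, -0.77098994]), 'tvec': array([ 0.11966619, -0.38998811,  1.27929696])}
```

View pics/top0.png

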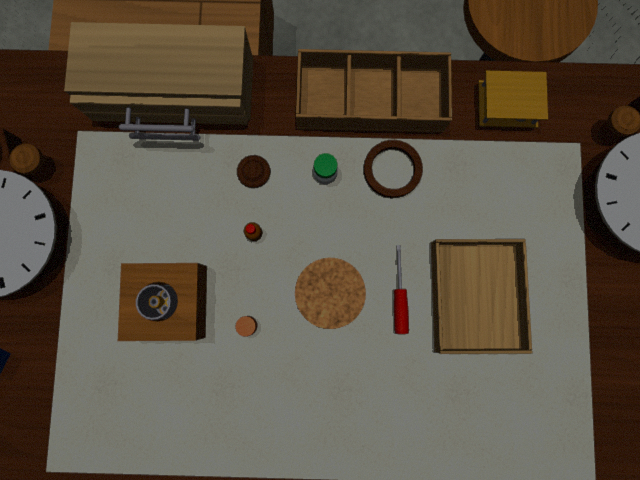

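View pics/scene0.png

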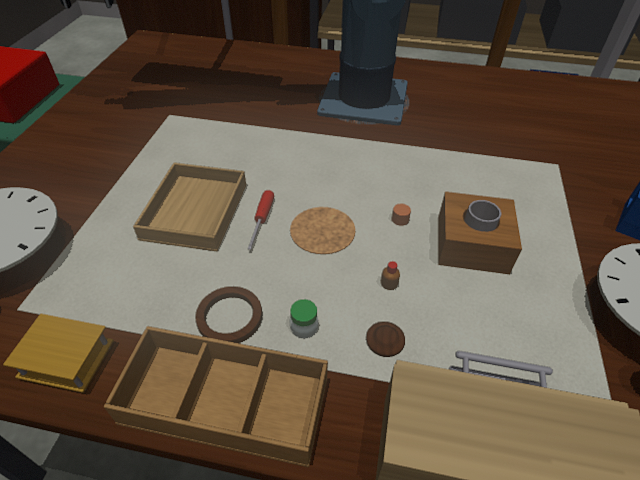

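The top view shows the pot mouth at about (156,301), the mat centre at (330,293), the tray from (433,240) to (530,352), the driver at (400,290), the spool at (246,326) and the oiler at (253,232). The scene view shows the pot rim at (484,213) and the mat at (323,230).

```bash
cat >h.py <<'E'
from rig import arm
import numpy as np,cv2
from scipy.spatial.transform import Rotation as R
def cam(n):
    p=arm.camera_params(n);f=240/np.tan(np.radians(p["vertical_fov"]/2))
    return np.array([[f,0,p["cx"]],[0,f,p["cy"]],[0,0,1]]),p["rvec"],p["tvec"]
def back(n,uv,z,c=None):
    K,r,t=c or cam(n);Rm=cv2.Rodrigues(r)[0];o=-Rm.T@t
    d=Rm.T@np.linalg.inv(K)@[*uv,1];return o+d*(z-o[2])/d[2]
def proj(n,P,c=None):
    K,r,t=c or cam(n);return cv2.projectPoints(np.array(P,float).reshape(-1,3),r,t,K,None)[0].reshape(-1,2)
def Rt(): return R.from_quat(arm.get_obs()["eef_rot"],scalar_first=True)
E
python3 - <<'E'
from h import *
np.set_printoptions(precision=4,suppress=True)
for n,uv,z in [("top",(156,301),.091),("scene",(484,213),.091),("top",(330,293),.004),("scene",(323,230),.004),("top",(433,240),.04),("top",(525,240),.04),("top",(530,352),.04),("top",(435,352),.04),("top",(401,333),.02),("top",(399,245),.01),("top",(246,326),.03),("top",(252,230),.055),("top",(254,171),.02),("top",(325,165),.05),("top",(393,168),.016),
 ("top",(121,264),.071),("top",(198,264),.071),("top",(196,341),.071),("top",(118,341),.071),("scene",(176,164),.04),("scene",(245,172),.04),("scene",(140,232),.04)]: print(n,uv,back(n,uv,z))
im=arm.read_camera("top")[240:360,100:220,::-1];cv2.imwrite("pics/potc.png",cv2.resize(im,(600,600),interpolation=cv2.INTER_CUBIC))
print(Rt().as_matrix())
E
```

```text
top (156, 301) [0.4896 0.2759 0.091 ]
scene (484, 213) [0.4991 0.2803 0.091 ]
top (330, 293) [ 0.5116 -0.0106  0.004 ]
scene (323, 230) [ 0.5182 -0.0086  0.004 ]
top (433, 240) [ 0.6088 -0.1899  0.04  ]
top (525, 240) [ 0.613  -0.3526  0.04  ]
top (530, 352) [ 0.4188 -0.3555  0.04  ]
top (435, 352) [ 0.4146 -0.1923  0.04  ]
top (401, 333) [ 0.4441 -0.1373  0.02  ]
top (399, 245) [ 0.6022 -0.1349  0.01  ]
top (246, 326) [0.4498 0.136  0.03  ]
top (252, 230) [0.6163 0.1291 0.055 ]
top (254, 171) [0.7318 0.1352 0.02  ]
top (325, 165) [0.7376 0.0046 0.05  ]
top (393, 168) [ 0.7452 -0.1222  0.016 ]
top (121, 264) [0.55   0.3462 0.071 ]
top (198, 264) [0.5534 0.2158 0.071 ]
top (196, 341) [0.4253 0.2118 0.071 ]
top (118, 341) [0.422  0.3413 0.071 ]
scene (176, 164) [ 0.4254 -0.3503  0.04  ]
scene (245, 172) [ 0.4197 -0.1974  0.04  ]
scene (140, 232) [ 0.6301 -0.3326  0.04  ]
[[ 0.9682  0.2502 -0.0005]
 [ 0.2502 -0.9682  0.0013]
 [-0.0001 -0.0014 -1.    ]]
```

View pics/potc.png

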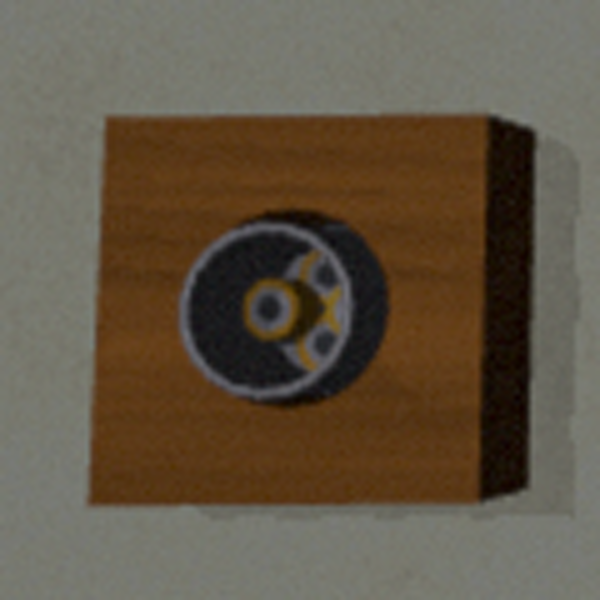

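The pot rim in the crop is centred at (266,312), which is full-image (153.3,302.4), so the pot is at about (0.488, 0.280). That agrees with the stand centre. The mat is at about (0.513,-0.010) and the tray centre at about (0.515,-0.273), with its x along world x.

```bash
cat >>h.py <<'E'
DOWN=np.array([[0,1,0],[1,0,0],[0,0,-1.]]) # tool x=+y world, tool y=+x world
def rel(p,M=None):
    o=arm.get_obs();T=Rt();M=T if M is None else (M if isinstance(M,R) else R.from_matrix(M))
    d=T.inv().apply(np.array(p)-o["position"])*1000;w=np.degrees((T.inv()*M).as_rotvec())/6
    print(np.round(d,1),np.round(w,2))
E
python3 - <<'E'
from h import *
print(back("top",(153.3,302.4),.091))
rel((.5,-.2,.25),DOWN);rel((.489,.28,.2),DOWN)
E
```

```text
[0.48718853 0.28015209 0.091     ]
[ 4.341e+02 -3.308e+02 -3.000e-01] [-1.000e-02 -1.000e-02 -1.259e+01]
[ 543.6 -798.2   50.3] [-1.000e-02 -1.000e-02 -1.259e+01]
```

```bash
python3 -m jog '[[[434,-331,0,0,0,-12.6,100],[434,-331,0,0,0,-12.6,100],[434,-331,0,0,0,-12.6,100],[434,-331,0,0,0,-12.6,100],[434,-331,0,0,0,-12.6,100],[434,-331,0,0,0,-12.6,100],[434,-331,0,0,0,-12.6,100],[434,-331,0,0,0,-12.6,100],[434,-331,0,0,0,-12.6,100],[434,-331,0,0,0,-12.6,100],[434,-331,0,0,0,-12.6,100],[434,-331,0,0,0,-12.6,100],[543,-798,50,0,0,-12.6,100],[543,-798,50,0,0,-12.6,100],[543,-798,50,0,0,-12.6,100],[543,-798,50,0,0,-12.6,100],[543,-798,50,0,0,-12.6,100],[543,-798,50,0,0,-12.6,100],[543,-798,50,0,0,-12.6,100],[543,-798,50,0,0,-12.6,100]]]'; python3 -c "
from h import *
print(arm.get_obs()['joint_pos']);rel((.4875,.28,.2),DOWN)"
```

```text
time: 1.82
position: [0.4822, 0.097, 0.2176]
eef_rot: [0.0, 0.707, 0.707, -0.0]
contact_force: [1.6, 0.9, 0.7]
finger_gap: 0.996
grasp_force: 0.0
[ 0.18955814  0.37071419 -0.58263559  1.9526999   0.25943879  0.89174218
 -0.52530862]
[183.    5.5  17.6] [0.   0.   0.01]
```

```bash
python3 -m jog '[[[183,5,17,0,0,0,100],[183,5,17,0,0,0,100],[183,5,17,0,0,0,100],[183,5,17,0,0,0,100],[183,5,17,0,0,0,100],[183,5,17,0,0,0,100],[183,5,17,0,0,0,100]]]'; python3 -c "
from h import *
print(arm.get_obs()['joint_pos']);rel((.4875,.28,.15),DOWN)
c=cam('wrist');im=arm.read_camera('wrist').copy()
t=np.linspace(0,6.28,60)
for q in proj('wrist',np.c_[.4875+.029*np.cos(t),.28+.029*np.sin(t),0*t+.091],c): cv2.circle(im,tuple(int(v) for v in q),1,(255,0,0),-1)
cv2.imwrite('pics/w1.png',im[:,:,::-1])"
```

```text
time: 2.4
position: [0.4868, 0.2791, 0.2004]
eef_rot: [-0.0, 0.706, 0.708, -0.0]
contact_force: [-0.1, -1.0, -0.6]
finger_gap: 0.998
grasp_force: 0.0
[-0.15976708  0.51451849 -0.58362047  1.79507254  0.34314744  0.93562068
 -0.88685286]
[ 0.9  0.8 50.4] [-0.01  0.    0.04]
```

View pics/w1.png

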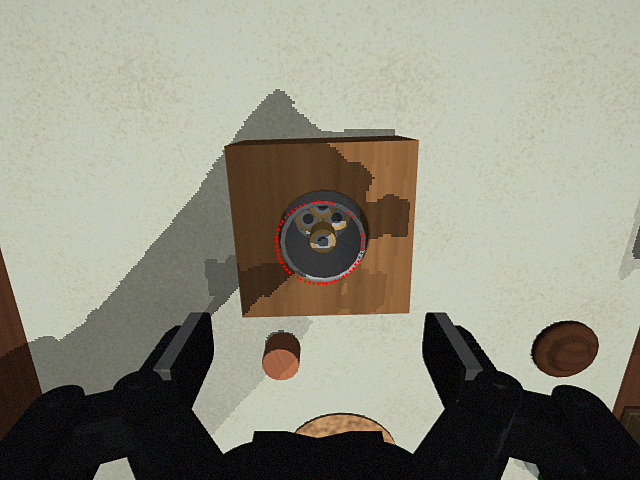

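The wrist view shows the pot rim centred near (324,242), and my predicted circle is near (321,242). So the pot is about 2 mm further along +x, at x≈0.489.

```bash
python3 -m jog '[[[1,2,40,0,0,0,100],[1,2,70,0,0,0,100],[1,2,90,0,0,0,100],[1,2,100,0,0,0,100],[1,2,108,0,0,0,100],[1,2,108,0,0,0,100],[1,2,108,0,0,0,60],[1,2,108,0,0,0,40],[1,2,108,0,0,0,40],[1,2,108,0,0,0,40],[1,2,108,0,0,0,40],[1,2,108,0,0,0,40],[1,2,108,0,0,0,40]]]'
```

```text
time: 3.53
position: [0.4901, 0.2797, 0.0945]
eef_rot: [0.0, 0.707, 0.708, 0.001]
contact_force: [-0.9, -1.3, 5.4]
finger_gap: 0.639
grasp_force: 63.2
```

```bash
python3 -m jog '[[[0,0,-8,0,0,0,40],[0,0,-25,0,0,0,40],[0,0,-45,0,0,0,40],[0,0,-65,0,0,0,40],[0,0,-85,0,0,0,40],[0,0,-95,0,0,0,40],[0,0,-95,0,0,0,40]]]'; python3 -c "
from h import *
rel((.513,-.01,.165),DOWN);rel((.513,-.01,.0945),DOWN)
cv2.imwrite('pics/s1.png',arm.read_camera('scene')[100:300,250:570,::-1])"
```

```text
time: 4.12
position: [0.4906, 0.2802, 0.1905]
eef_rot: [0.001, 0.707, 0.708, 0.002]
contact_force: [0.0, 0.5, -3.1]
finger_gap: 0.64
grasp_force: 64.8
[-290.2   21.9   25. ] [ 0.04 -0.02  0.01]
[-290.4   21.7   95.5] [ 0.04 -0.02  0.01]
```

View pics/s1.png

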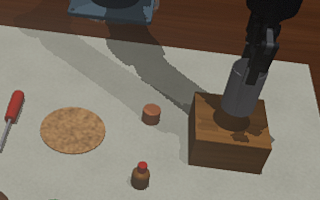

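The pot hangs upright and clear of the stand. I'll carry it to the mat.

```bash
python3 -m jog '[[[-12,1,0,0,0,0,40],[-36,3,0,0,0,0,40],[-64,5,0,0,0,0,40],[-92,7,0,0,0,0,40],[-120,9,5,0,0,0,40],[-148,11,8,0,0,0,40],[-176,13,11,0,0,0,40],[-204,15,14,0,0,0,40],[-232,17,17,0,0,0,40],[-260,19,20,0,0,0,40],[-280,21,22,0,0,0,40],[-290,22,25,0,0,0,40],[-290,22,40,0,0,0,40],[-290,22,60,0,0,0,40],[-290,22,75,0,0,0,40],[-290,22,84,0,0,0,40],[-290,22,84,0,0,0,40]]]'; python3 -c "
from h import *
rel((.513,-.01,.0925),DOWN)"
```

```text
time: 5.58
position: [0.5097, -0.0104, 0.1015]
eef_rot: [-0.002, 0.706, 0.708, -0.002]
contact_force: [-0.4, -0.7, -3.0]
finger_gap: 0.64
grasp_force: 64.7
[0.4 3.4 9. ] [-0.05 -0.    0.02]
```

```bash
python3 -m jog '[[[0,2,3,0,0,0,40],[0,2,5,0,0,0,40],[0,2,6,0,0,0,40],[0,2,7,0,0,0,40],[0,2,7,0,0,0,40]]]'
```

```text
time: 6.0
position: [0.514, -0.0107, 0.0971]
eef_rot: [0.0, 0.707, 0.708, 0.0]
contact_force: [-0.8, -0.0, -2.4]
finger_gap: 0.641
grasp_force: 64.7
```

```bash
python3 -m jog '[[[0,0,2,0,0,0,40],[0,0,3,0,0,0,40],[0,0,4,0,0,0,40],[0,0,4,0,0,0,40]]]'
```

```text
time: 6.33
position: [0.5136, -0.0107, 0.0926]
eef_rot: [-0.0, 0.707, 0.708, -0.0]
contact_force: [0.2, -0.3, -3.9]
finger_gap: 0.64
grasp_force: 64.8
```

```bash
python3 -m jog '[[[0,0,1,0,0,0,40],[0,0,2,0,0,0,40],[0,0,2,0,0,0,40]]]'
```

```text
time: 6.58
position: [0.5137, -0.0108, 0.0924]
eef_rot: [0.0, 0.707, 0.708, -0.001]
contact_force: [-6.8, -1.5, 17.6]
finger_gap: 0.641
grasp_force: 67.1
```

Contact on the mat is confirmed. I'll release and rise.

```bash
python3 -m jog '[[[0,0,0,0,0,0,75],[0,0,0,0,0,0,100],[0,0,0,0,0,0,100],[0,0,0,0,0,0,100],[0,0,0,0,0,0,100],[0,0,0,0,0,0,100],[0,0,-15,0,0,0,100],[0,0,-40,0,0,0,100],[0,0,-75,0,0,0,100],[0,0,-110,0,0,0,100],[0,0,-110,0,0,0,100]]]'; python3 -c "
from h import *
print(arm.get_obs()['joint_pos'])
im=arm.read_camera('top');cv2.imwrite('pics/t2.png',im[:,:,::-1]);cv2.imwrite('pics/s2.png',cv2.resize(arm.read_camera('scene')[120:320,220:460,::-1],(720,600)))"
```

```text
time: 7.5
position: [0.5175, -0.0101, 0.2068]
eef_rot: [0.004, 0.707, 0.708, 0.003]
contact_force: [0.7, -0.4, 0.8]
finger_gap: 0.998
grasp_force: 0.0
[ 0.38523787  0.42286297 -0.56602355  1.9082612   0.29111678  0.88152539
 -0.32444239]
```

View pics/s2.png

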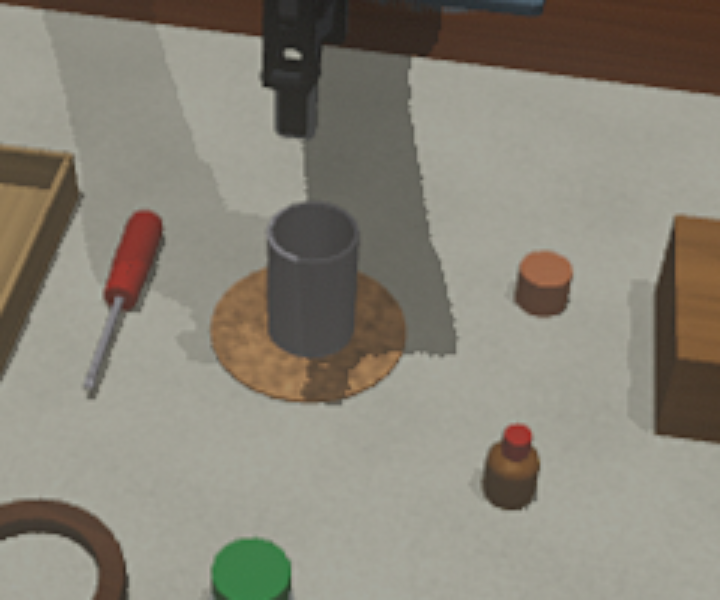

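The pot stands upright near the middle of the mat, released, with its rim at about (313,231) in the crop. Next I'll tilt the tool to point toward -y from the +y side.

```bash
python3 -m jog '[[[20,-4,0,0,-1,0,100],[40,-4,0,0,-2,0,100],[60,-4,0,0,-3,0,100],[80,-4,0,0,-4,0,100],[100,-4,0,0,-5,0,100],[100,-4,0,0,-6,0,100],[110,-4,10,0,-7,0,100],[110,-4,20,0,-8,0,100],[110,-4,30,0,-9,0,100],[110,-4,40,0,-10,0,100],[110,-4,40,0,-10,0,100],[110,-4,40,0,-10,0,100]]]'; python3 -c "
from h import *
print(back('scene',(324.3,197),.089))
print(arm.get_obs()['joint_pos']);print(Rt().as_matrix().round(2))"
```

```text
time: 8.6
position: [0.5083, 0.0995, 0.1583]
eef_rot: [0.353, 0.61, 0.614, -0.355]
contact_force: [0.3, 0.4, 0.9]
finger_gap: 0.999
grasp_force: 0.0
[ 0.51590741 -0.00792586  0.089     ]
[-0.5106146   0.86246205 -0.27888819  1.68339875  0.85755762  1.60617342
 -1.2236361 ]
[[-0.01  1.    0.  ]
 [ 0.5   0.   -0.87]
 [-0.87 -0.01 -0.5 ]]
```

```bash
python3 -c "
from h import *
z=np.array([0,-.866,-.5]);M=np.column_stack([[0,.5,-.866],[1,0,0],z]);P=np.array([.5137,-.0108,.053])
rel(P-.09*z,M);rel(P+.003*z,M)"
```

```text
[36.1  5.6 58.1] [0.01 0.01 0.06]
[ 36.2   5.5 151.1] [0.01 0.01 0.06]
```

```bash
python3 -m jog '[[[36,3,20,0,0,0,100],[36,5,50,0,0,0,100],[36,5.5,70,0,0,0.05,100],[36,5.5,90,0,0,0.05,100],[36,5.5,105,0,0,0.05,100],[36,5.5,105,0,0,0.05,100]]]'; python3 -c "
from h import *
z=np.array([0,-.866,-.5]);M=np.column_stack([[0,.5,-.866],[1,0,0],z]);P=np.array([.5137,-.0108,.053])
rel(P+.003*z,M)
cv2.imwrite('pics/w3.png',arm.read_camera('wrist')[:,:,::-1])"
```

```text
time: 9.1
position: [0.5151, 0.022, 0.078]
eef_rot: [0.354, 0.615, 0.609, -0.354]
contact_force: [0.2, -0.8, 0.2]
finger_gap: 1.005
grasp_force: 0.0
[ 5.3 -1.3 43.9] [-0.03  0.01 -0.07]
```

View pics/w3.png

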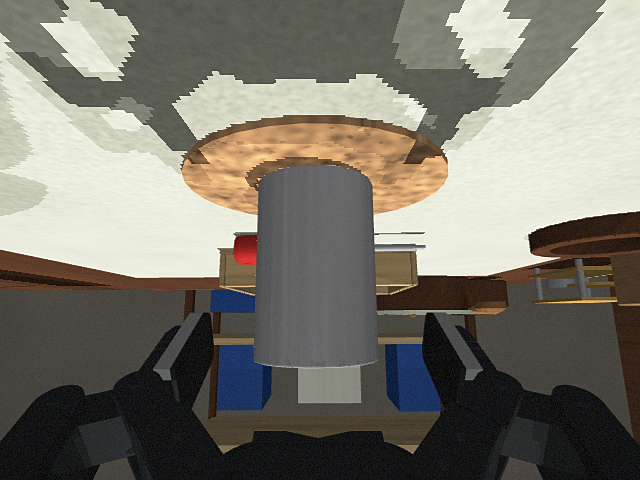

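The wrist view is upside down. It shows the pot upright at x≈316, centred between the open fingers. I'll check that the camera clears the table, since it sits on the lower side of the gripper.

```bash
python3 -c "
from h import *
K,r,t=cam('wrist');print(-cv2.Rodrigues(r)[0].T@t, Rt().inv().apply(-cv2.Rodrigues(r)[0].T@t-arm.get_obs()['position']))"
```

```text
[0.51570727 0.17201241 0.06916387] [ 0.08169938 -0.00040442 -0.12326193]
```

```bash
python3 -m jog '[[[2,-1,15,0,0,0,100],[2,-1,30,0,0,0,100],[2,-1,40,0,0,0,100],[2,-1,42,0,0,0,100],[2,-1,42,0,0,0,100],[2,-1,42,0,0,0,70],[2,-1,42,0,0,0,40],[2,-1,42,0,0,0,40],[2,-1,42,0,0,0,40],[2,-1,42,0,0,0,40],[2,-1,42,0,0,0,40],[2,-1,42,0,0,0,40]]]'; python3 -c "
from h import *
print(arm.get_obs()['joint_pos'],Rt().as_matrix().round(3))"
```

```text
time: 10.15
position: [0.5144, -0.0083, 0.0546]
eef_rot: [0.355, 0.613, 0.611, -0.352]
contact_force: [-0.8, 2.9, 4.3]
finger_gap: 0.652
grasp_force: 65.6
[-0.40253679  0.98798328 -0.20308492  1.79113114  1.00218865  1.383007
 -1.32990699] [[ 0.004  1.     0.002]
 [ 0.5   -0.    -0.866]
 [-0.866  0.005 -0.5  ]]
```

Gripped around the middle, about 51 mm up the pot. I'll lift it and carry it over the tray.

```bash
python3 -c "
from h import *
rel((.5144,-.0083,.145));rel((.49,-.295,.145))"
```

```text
[-78.2   0.4 -45.2] [0. 0. 0.]
[-221.8  -23.9  203. ] [0. 0. 0.]
```

```bash
python3 -m jog '[[[-8,0,-5,0,0,0,40],[-26,0,-15,0,0,0,40],[-44,0,-25,0,0,0,40],[-62,0,-35,0,0,0,40],[-78,0,-45,0,0,0,40],[-88,-2,-28,0,0,0,40],[-100,-4,-7,0,0,0,40],[-113,-6,14,0,0,0,40],[-126,-8,37,0,0,0,40],[-139,-10,60,0,0,0,40],[-152,-12,83,0,0,0,40],[-165,-14,106,0,0,0,40],[-178,-16,129,0,-0.5,0,40],[-190,-18,150,0,-1,0,40],[-202,-20,170,0,-1.5,0,40],[-213,-22,188,0,-2,0,40],[-219,-23,199,0,-2.5,0,40],[-222,-24,203,0,-2.5,0,40],[-222,-24,203,0,-2.5,0,40]]]'; python3 -c "
from h import *
print(arm.get_obs()['joint_pos'],Rt().as_matrix().round(3));rel((.49,-.295,.12))
"
```

```text
time: 11.73
position: [0.4885, -0.2966, 0.1445]
eef_rot: [0.43, 0.563, 0.56, -0.43]
contact_force: [-0.1, -0.3, -3.0]
finger_gap: 0.648
grasp_force: 64.9
[-0.14938247  0.89898607  0.04753814  2.03764188  1.3882179   1.30232757
 -1.35706753] [[ 0.003  1.    -0.002]
 [ 0.26  -0.003 -0.966]
 [-0.966  0.003 -0.26 ]]
[24.1  1.4  4.8] [0. 0. 0.]
```

```bash
python3 -m jog '[[[5,1,1,0,0,-1.1,40],[10,1,3,0,0,-2.2,40],[15,1,4,0,0,-3.3,40],[20,1,5,0,0,-4.4,40],[20,1,5,0,0,-5.5,40],[20,1,5,0,0,-6.6,40],[20,1,5,0,0,-7.7,40],[20,1,5,0,0,-8.8,40],[20,1,5,0,0,-9.9,40],[20,1,5,0,0,-11,40],[20,1,5,0,0,-12.1,40],[20,1,5,0,0,-13.2,40],[20,1,5,0,0,-14.3,40],[20,1,5,0,0,-15.4,40],[20,1,5,0,0,-16.5,40],[20,1,5,0,0,-17.6,40],[20,1,5,0,0,-18.7,40],[20,1,5,0,0,-19.8,40],[20,1,5,0,0,-20.9,40],[20,1,5,0,0,-22,40]]]'
python3 -m jog '[[[0,0,0,0,0,-1.1,40],[0,0,0,0,0,-2.2,40],[0,0,0,0,0,-3.3,40],[0,0,0,0,0,-4,40],[0,0,0,0,0,-4,40],[0,0,0,0,0,-4,40],[0,0,0,0,0,-4,40],[0,0,0,0,0,-4,40]]]'; python3 -c "
from h import *
print(arm.get_obs()['joint_pos'],Rt().as_matrix().round(3))
s=arm.read_camera('scene')[120:280,100:340];t=arm.read_camera('top')[200:400,380:580]
cv2.imwrite('pics/p1.png',np.hstack([cv2.resize(s,(450,300)),cv2.resize(t,(300,300))])[:,:,::-1])"
```

```text
time: 13.4
position: [0.4914, -0.2942, 0.1246]
eef_rot: [-0.217, -0.285, 0.742, -0.567]
contact_force: [0.1, 0.3, -3.0]
finger_gap: 0.648
grasp_force: 64.9
time: 14.07
position: [0.4909, -0.2951, 0.1246]
eef_rot: [-0.33, -0.43, 0.667, -0.512]
contact_force: [-0.2, -0.3, -2.2]
finger_gap: 0.647
grasp_force: 65.0
[-0.10167546  0.94104461 -0.01397006  2.01760679  1.41731695  1.34354114
  1.33062026] [[-0.413 -0.911  0.   ]
 [-0.237  0.107 -0.966]
 [ 0.88  -0.399 -0.26 ]]
```

View pics/p1.png

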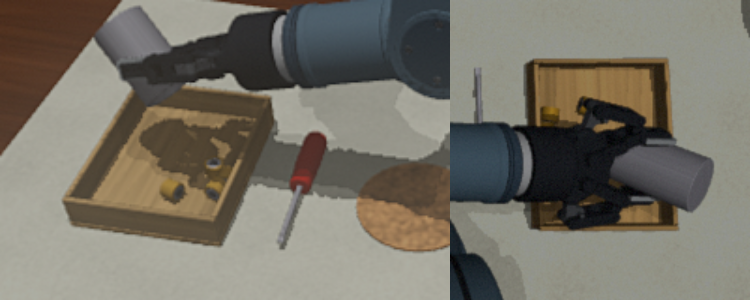

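Three barrels are visible in the tray at about (172,187), (213,165) and (213,189). The fourth is either hidden or still in the pot. I'll tip further and shake gently.

```bash
python3 -m jog '[[[0,0,0,0,0,-1.1,40],[0,0,0,0,0,-2.2,40],[0,0,0,0,0,-3.3,40],[0,0,0,0,0,-4.2,40],[0,0,0,0,0,-3.2,40],[0,0,0,0,0,-4.2,40],[0,0,0,0,0,-3.2,40],[0,0,0,0,0,-4.2,40],[0,0,0,0,0,-4.2,40],[0,0,0,0,0,-4.2,40],[0,0,0,0,0,-4.2,40],[0,0,0,0,0,-4.2,40]]]'; python3 -c "
from h import *
s=arm.read_camera('scene')[140:260,100:280];t=arm.read_camera('top')[220:370,420:545]
f=[arm.get_obs()['contact_force']]
cv2.imwrite('pics/p2.png',np.hstack([cv2.resize(s,(450,300)),cv2.resize(t,(250,300))])[:,:,::-1]);print(f)"
```

```text
time: 15.17
position: [0.4906, -0.2954, 0.1244]
eef_rot: [0.434, 0.565, -0.557, 0.427]
contact_force: [0.1, 0.2, -3.3]
finger_gap: 0.653
grasp_force: 65.0
[array([-0.76881852, -0.4294576 , -2.01390967])]
```

View pics/p2.png

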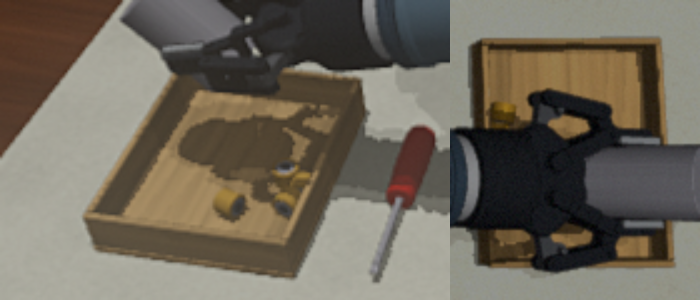

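Four barrels now seem to be in the tray, at crop (229,203), (286,170), (299,180) and (286,203). I'll roll the pot back upright.

```bash
python3 -m jog '[[[0,0,0,0,0,1.1,40],[0,0,0,0,0,2.2,40],[0,0,0,0,0,3.3,40],[0,0,0,0,0,4.4,40],[0,0,0,0,0,5.5,40],[0,0,0,0,0,6.6,40],[0,0,0,0,0,7.7,40],[0,0,0,0,0,8.8,40],[0,0,0,0,0,9.9,40],[0,0,0,0,0,11,40],[0,0,0,0,0,12.1,40],[0,0,0,0,0,13.2,40],[0,0,0,0,0,14.3,40],[0,0,0,0,0,15.4,40],[0,0,0,0,0,16.5,40],[0,0,0,0,0,17.6,40],[0,0,0,0,0,18.7,40],[0,0,0,0,0,19.8,40],[0,0,0,0,0,20.9,40],[0,0,0,0,0,22,40]]]'; python3 -c "
from h import *
z=np.array([0,-.866,-.5]);M=R.from_matrix(np.column_stack([[0,.5,-.866],[1,0,0],z]))
rel((.49,-.295,.15),M);print(arm.get_obs()['joint_pos'])"
```

```text
time: 16.93
position: [0.4907, -0.2954, 0.1245]
eef_rot: [0.215, 0.281, 0.742, -0.569]
contact_force: [0.2, 0.7, -2.6]
finger_gap: 0.648
grasp_force: 65.1
[-15.8 -18.9  -7. ] [-1.06  2.35  8.05]
[-0.13231427  0.9428359   0.02370898  2.0194363   1.40303406  1.31565012
 -0.53648596]
```

```bash
python3 -m jog '[[[-4,-4,-2,-0.13,0.29,1,40],[-8,-9,-3,-0.26,0.58,2,40],[-12,-14,-5,-0.4,0.88,3,40],[-16,-19,-7,-0.53,1.18,4,40],[-16,-19,-7,-0.66,1.47,5,40],[-16,-19,-7,-0.8,1.76,6,40],[-16,-19,-7,-0.93,2.06,7,40],[-16,-19,-7,-1.06,2.35,8.05,40],[-16,-19,-7,-1.06,2.35,8.05,40],[-16,-19,-7,-1.06,2.35,8.05,40]]]'; python3 -c "
from h import *
z=np.array([0,-.866,-.5]);M=R.from_matrix(np.column_stack([[0,.5,-.866],[1,0,0],z]))
rel((.515,-.009,.15),M);rel((.515,-.009,.065),M)"
```

```text
time: 17.77
position: [0.4898, -0.2954, 0.1507]
eef_rot: [0.352, 0.61, 0.614, -0.356]
contact_force: [0.3, -0.3, -2.5]
finger_gap: 0.65
grasp_force: 65.0
[ 143.4   25.7 -247.9] [-0.02  0.01  0.08]
[ 217.    26.4 -205.5] [-0.02  0.01  0.08]
```

```bash
python3 -m jog '[[[8,1,-12,0,0,0,40],[22,4,-37,0,0,0,40],[37,7,-64,0,0,0,40],[52,10,-91,0,0,0,40],[67,13,-118,0,0,0,40],[82,16,-145,0,0,0,40],[97,18,-170,0,0,0.08,40],[112,20,-194,0,0,0.08,40],[126,22,-218,0,0,0.08,40],[138,24,-238,0,0,0.08,40],[143,25,-248,0,0,0.08,40],[143,25,-248,0,0,0.08,40],[143,25,-248,0,0,0.08,40]]]'; python3 -c "
from h import *
z=np.array([0,-.866,-.5]);M=R.from_matrix(np.column_stack([[0,.5,-.866],[1,0,0],z]))
rel((.5144,-.009,.0546),M)
s=arm.read_camera('scene')[140:260,120:380];t=arm.read_camera('top')[220:370,420:545]
cv2.imwrite('pics/p3.png',np.hstack([cv2.resize(s,(520,240)),cv2.resize(t,(250,240),interpolation=cv2.INTER_CUBIC)])[:,:,::-1])"
```

```text
time: 18.85
position: [0.5145, -0.0087, 0.15]
eef_rot: [0.353, 0.613, 0.612, -0.354]
contact_force: [0.5, -1.3, -3.1]
finger_gap: 0.647
grasp_force: 65.1
[82.5 -0.1 47.9] [-0.01  0.01 -0.  ]
```

View pics/p3.png

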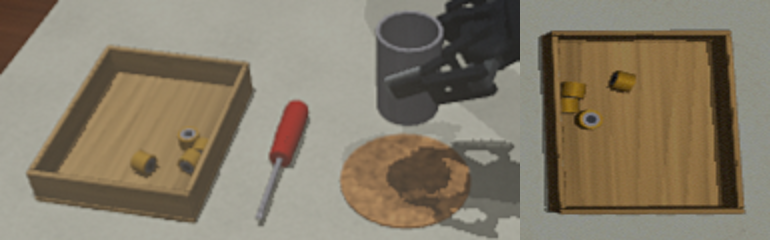

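All four barrels are in the tray. In the top crop they are at (623,81), (572,89), (570,103) and (589,119). The pot hangs upright over the mat, so I'll lower it.

```bash
python3 -m jog '[[[12,0,7,0,0,0,40],[30,0,17,0,0,0,40],[48,0,28,0,0,0,40],[62,0,36,0,0,0,40],[72,0,42,0,0,0,40],[78,0,45,0,0,0,40],[80,0,46.5,0,0,0,40],[80,0,46.5,0,0,0,40]]]';python3 -m jog '[[[0.9,0,0.5,0,0,0,40],[1.7,0,1,0,0,0,40],[1.7,0,1,0,0,0,40]]]'
```

```text
time: 19.62
position: [0.5148, -0.0094, 0.0575]
eef_rot: [0.353, 0.613, 0.611, -0.354]
contact_force: [-0.0, -0.5, -2.2]
finger_gap: 0.653
grasp_force: 65.1
time: 19.87
position: [0.5152, -0.0089, 0.0563]
eef_rot: [0.354, 0.614, 0.611, -0.353]
contact_force: [-0.8, -0.5, -2.8]
finger_gap: 0.647
grasp_force: 65.1
```

```bash
python3 -m jog '[[[0.9,0,0.5,0,0,0,40],[1.7,0,1,0,0,0,40],[1.7,0,1,0,0,0,40]]]';python3 -m jog '[[[0.9,0,0.5,0,0,0,40],[0.9,0,0.5,0,0,0,40],[0.9,0,0.5,0,0,0,40]]]'
```

```text
time: 20.12
position: [0.5152, -0.0089, 0.0546]
eef_rot: [0.354, 0.613, 0.611, -0.354]
contact_force: [-0.5, 2.1, 4.2]
finger_gap: 0.65
grasp_force: 65.3
time: 20.37
position: [0.5151, -0.009, 0.0546]
eef_rot: [0.355, 0.613, 0.611, -0.354]
contact_force: [-3.1, 4.4, 11.7]
finger_gap: 0.648
grasp_force: 66.0
```

Seated. I'll open the fingers and back straight out along the tool.

```bash
python3 -m jog '[[[0,0,0,0,0,0,75],[0,0,0,0,0,0,100],[0,0,0,0,0,0,100],[0,0,0,0,0,0,100],[0,0,0,0,0,0,100],[0,0,0,0,0,0,100],[0,0,-10,0,0,0,100],[0,0,-25,0,0,0,100],[0,0,-45,0,0,0,100],[0,0,-70,0,0,0,100],[0,0,-95,0,0,0,100],[-20,0,-110,0,0,0,100],[-20,0,-110,0,0,0,100],[-20,0,-110,0,0,0,100],[-20,0,-110,0,0,0,100]]]'; python3 -c "
from h import *
im=arm.read_camera('scene').copy();cv2.imwrite('pics/f.png',im[:,:,::-1])
# check pot edges: predicted sides at rim and base vs. steel-dark columns
t=np.linspace(0,6.28,90)
for x,y in [(.515,-.009)]:
  for z in (.089,.046,.004):
    q=proj('scene',np.c_[x+.029*np.cos(t),y+.029*np.sin(t),0*t+z]);v=int(q[:,1].mean());print(z,q[:,0].min().round(1),q[:,0].max().round(1),v)
    r=im[v,280:370].astype(int);print(' '.join(map(str,r.sum(1)//3)), ' sat', ' '.join(map(str,(r.max(1)-r.min(1)))))"
```

```text
time: 21.62
position: [0.5149, 0.0767, 0.1252]
eef_rot: [0.353, 0.613, 0.612, -0.353]
contact_force: [0.6, 0.2, -0.4]
finger_gap: 0.998
grasp_force: 0.0
0.089 308.2 339.5 196
165 165 164 164 164 165 166 167 166 165 164 163 164 164 165 165 165 164 166 164 164 164 164 165 166 167 169 156 144 126 85 72 78 78 80 81 81 80 81 80 81 81 81 83 83 83 82 81 80 80 78 80 80 79 76 72 70 129 151 167 168 167 166 164 164 164 165 165 166 165 163 162 163 164 165 163 162 161 161 160 161 161 162 162 161 162 164 164 163 164  sat 13 12 13 13 12 13 13 13 13 12 13 12 13 13 13 13 12 12 12 12 13 12 12 12 13 13 12 13 3 4 3 5 4 5 4 4 4 3 4 3 5 4 3 3 2 3 2 4 5 3 3 4 5 4 3 5 4 4 2 11 13 13 12 13 12 13 12 12 13 13 14 12 12 12 12 13 12 13 11 12 12 12 12 11 12 12 13 13 13 12
0.046 308.3 338.6 213
165 164 164 165 166 165 166 167 167 166 167 167 167 164 163 165 168 170 166 154 137 119 114 114 114 120 128 133 94 73 77 78 81 79 81 81 81 80 84 84 82 82 81 80 82 81 82 79 81 79 79 80 79 79 79 77 75 69 112 123 120 116 118 125 138 153 164 164 162 164 163 164 149 144 145 145 145 148 147 147 146 147 146 149 149 147 149 148 150 152  sat 12 12 12 13 12 13 13 13 13 12 13 12 13 13 12 13 11 9 14 37 59 71 71 68 65 70 74 81 37 2 3 5 4 4 4 3 4 5 4 4 4 4 3 5 3 4 3 4 4 5 3 4 6 4 4 5 4 5 60 74 71 71 76 74 61 35 10 9 11 12 13 12 12 12 12 13 12 12 12 13 12 12 13 11 11 12 12 12 11 13
0.004 308.5 337.7 229
166 166 167 168 167 166 166 166 168 161 129 114 118 121 125 126 128 128 125 122 124 126 119 116 113 112 110 108 91 78 78 79 82 80 80 81 82 82 83 83 82 82 81 82 81 81 82 80 80 80 81 80 79 80 78 77 74 77 86 85 77 105 109 108 112 119 130 132 131 128 129 127 126 122 119 151 167 167 166 165 167 168 168 168 168 167 167 165 166 168  sat 12 13 12 12 12 13 13 13 11 17 52 72 69 69 71 73 74 74 72 71 71 71 69 65 63 64 63 63 34 7 2 4 4 5 5 5 3 5 4 4 5 4 4 6 5 6 5 5 5 5 4 5 4 5 4 4 1 25 43 44 35 60 63 62 65 69 76 79 77 76 76 78 73 75 82 35 14 11 13 12 12 11 11 12 12 12 12 12 13 13
```

The pot's edges in the image fall at columns 308 to 338 at all three heights, as predicted for an upright pot at (0.515,-0.009). It stands released about 2 mm from the mat centre.

```bash
python3 -c "
from rig import arm
print(arm.hand_in())"
```

```text
the job is handed in; nothing more can be done
None
```

I handed the job in at about 21.7 s: all four barrels lie in the parts tray and the empty pot stands upright and released about 2 mm from the mat's centre; no bystander looked disturbed in the pictures, though I didn't re-measure them, and the hand-in returned no verdict.

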